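Slide the boxed set through the gap between the cassette trays

TASK

At the record stall, slide the boxed disc set along the counter with your fingers, through the narrow gap between the two low cassette trays, and leave it lying squarely and wholly on the dark customer mat on the other side. It must stay flat on the counter the whole way (only push it, never pick it up or tip it), and leave the other things on the counter where they are.

Things in the scene. Friction and masses are not known exactly. Their poses are not given: they have to be found in the camera images.
- boxset: loose closed cardboard disc box, 125 mm (its x) by 142 mm (its y) by 28 mm high, 0.2 to 0.45 kg, brown with a pale paper square and dark bar on top. Origin: centre of its underside. Starts flat on the counter at the -y end of the gap (robot's right), up to 40 mm out of line and turned up to 0.5 rad from it; it fits the gap only with its y axis along the gap.
- trays: two low blue cassette trays, one fixed piece. Origin: on the counter, middle of the gap between them. The straight gap runs along this frame's y and is 134 mm wide (x -67 to 67 mm). Each tray is 90 mm (x) by 126 mm (y -63 to 63 mm) by 40 mm high. The box goes in at the -y end and out at the +y end. The frame is turned at most 0.12 rad from the world's.
- mat (a point): centre of the dark rubber mat, at x 0, y 170 mm in the frame of trays, turned as they are. The mat is 190 mm (trays' x) by 200 mm (trays' y), fixed, flush with the counter (about 1 mm; nothing catches on it).
- mug: bystander: white mug, 80 mm across, 92 mm high, past the far end of the mat. Origin: centre of its underside.
- coin_dish: bystander: shallow steel dish, 110 mm across, 22 mm high, beside the mat on the side away from the robot. Origin: centre of its underside.
- cd_stack: bystander: stack of three disc cases (one body), 130 by 147 by 31 mm, beside the mat on the robot's side. Origin: centre of its underside.
- record_brush: bystander: wooden-backed record brush, 35 by 100 by 34 mm, right of the far tray, away from the robot. Origin: centre of its underside.
- puck: bystander: small aluminium centre adapter for singles, 38 mm across, 13 mm high, to the right of the box's start, towards the robot. Origin: centre of its underside.
- tape_stand: bystander: black adhesive-tape stand, 55 by 130 mm, 87 mm high, far right behind the box's start. Origin: centre of its underside.
Not all that is in view belongs to the job. What is shaped like the boxset but blue or orange is not meant.

How it is judged:
By the outcome, as a careful person would: the job done as asked, in the order asked, and still so for the second after the job is handed in, with the robot touching nothing.
It also fails if it takes over 61 s, if anything falls off the work surface, if the arm or the gripper's body presses on something with over 40 N, if the wrist force passes 120 N, or if a joint passes its speed limit or range.

ROBOT

A 6-joint arm with a two-finger parallel gripper is mounted at the origin on the work surface. World frame = base frame: x ahead of the robot, y to its left, z up, the work surface at z = 0. Lengths are in m, angles in rad, forces in N, time in s.
With the tool pointing down it reaches from about 0.325 to 0.9 m from the base axis. Payload 6.1 kg.
Tool frame: the origin (TCP) lies midway between the tips of the shut fingers; the grasp point (between the pads) lies 19 mm behind it; x points along the fingers, y is the direction in which the jaws open and shut, and the axes are right-handed (so a half turn about x gives the same grasp; the last joint's range is limited). The gripper opens to 85 mm and grips with 20 to 120 N. Pads are 22 mm wide; open, the fingers measure 114 mm over their backs; the gripper's body (76 mm by 85 mm) begins 54 mm behind the grasp point. The pads swing forward as they close: fully open they stand 13 mm farther back than shut.
Start: joints at [1.165, 0.22, 1.526, -0, 1.395, -0.126], TCP at [0.173, 0.601, 0.231] pointing down, gripper open.
Joint ranges: [-2.98, 2.98], [-0.91, 2.08], [0.09, 2.57], [-1.24, 4.39], [0.2, 2.65], [-2.68, 2.68]. Speed limits (rad/s): [2.57, 2.57, 3.01, 3.14, 3.14, 3.14].

INTERFACE

Orientations are given as [roll, pitch, yaw] about the fixed x, y, z axes, in that order (R = Rz(yaw) Ry(pitch) Rx(roll)).
In Python, from plant import movep, move_l, set_joints, gripper_to, hold, inverse_kinematics, observe, get_image, get_calibration, Unreachable, job_done gives the robot as it stands. Calls block until the motion is done:
- movep(position, orientation): joint-space move of the TCP to a pose.
- move_l(position, feed=0.15, rotation=None, max_force=None): straight line of the TCP; rotation=None keeps the orientation; feed is the mean speed in m/s. With max_force (N) it stops when the force on the tool has changed by that much, and returns True; else False.
- set_joints(angles): joint-space move.
- gripper_to(opening, f_grip=None): finger opening in m; f_grip is the grip in N (None keeps the last); returns when the fingers have stopped.
- hold(seconds).
- inverse_kinematics(position, orientation): joint angles nearest the present ones, or None.
- observe(): the state.
- get_image(name): name is "scene" or "top" or "wrist"; returns (picture, depth): 384x512x3 uint8, red, green, blue; 384x512 float32, m along the optical axis (not along the pixel's ray), 0 where there is no reading.
- get_calibration(name): a dict with "intrinsics" (3x3 intrinsics, pixels), "dist_coeffs" ([k1, k2, p1, p2, k3] as OpenCV has them; the pictures are not rectified), "world_from_camera" (4x4, takes a point from camera to world coordinates). Camera axes: x right, y down, z forward; pixel columns grow to the right and rows downward; lengths in m; the calibration is good to about 2 mm. A picture is of the moment at which its call begins: read the wrist's pose just before it. get_calibration takes no time and is no camera call; for the wrist camera it gives the pose at the moment of the call.
A pose or a line that the arm cannot do raises Unreachable and nothing moves.
- job_done(): hands the job in, once; it reports no verdict.
The state is a dict: "time_s": time; "q": joint angles; "joint_velocities": joint speeds; "joint_torque": joint torques, N m; "eef_pos": TCP position; "tcp_rot": TCP orientation; "ft_force": force on the tool from outside, world axes, zero at the start; "torque": the same for the moment, N m; "opening": finger opening in m.
Only numpy, scipy, OpenCV 4.12 (cv2) and the standard library are available. Lean on these libraries where they do the work, as an engineer would, in place of code of your own. Each camera call takes 0.05 s, during which the arm holds its last target.

## Working session

There is one attempt and no reset: what is moved stays moved. The work goes in short steps, each a Python script; the robot and the scene stay as the last script left them, time stands still between calls to the robot, and variables do not carry over. Pictures are saved under pics/ and viewed, and the job is handed in when it is done.

```bash
ls; mkdir -p pics
python3 - <<'E'
from plant import *
import cv2,numpy as np
for n in ("scene","top"):
    im,d=get_image(n); cv2.imwrite(f"pics/{n}0.png",im[:,:,::-1]); np.save(f"pics/{n}0d.npy",d)
    c=get_calibration(n); print(n,np.round(c["intrinsics"],1).tolist(),c["dist_coeffs"],np.round(c["world_from_camera"],3).tolist())
print(observe())
E
```

```text
pics
scene [[391.4, 0.0, 251.5], [0.0, 391.4, 192.5], [0.0, 0.0, 1.0]] [-0.00572705  0.          0.          0.          0.        ] [[0.398, 0.602, -0.692, 1.406], [0.918, -0.257, 0.303, -0.411], [0.005, -0.756, -0.655, 0.852], [0.0, 0.0, 0.0, 1.0]]
top [[411.6, 0.0, 263.7], [0.0, 411.6, 190.9], [0.0, 0.0, 1.0]] [0.04905479 0.         0.         0.         0.        ] [[-0.025, -0.996, 0.09, 0.43], [-1.0, 0.025, 0.002, -0.003], [-0.005, -0.09, -0.996, 1.231], [0.0, 0.0, 0.0, 1.0]]
{'time_s': 0.1, 'q': array([ 1.16487517e+00,  2.21144206e-01,  1.52748053e+00,  6.41097187e-06,
        1.39469645e+00, -1.26106863e-01]), 'joint_velocities': array([ 0.00059975, -0.0020409 , -0.00453563, -0.0008453 ,  0.00072699,
       -0.00043564]), 'joint_torque': array([ 1.44351881e-03, -4.98241067e+01, -3.90547836e+01, -2.58695818e-04,
        5.63887166e-03,  2.97836550e-05]), 'eef_pos': array([0.17240394, 0.60019552, 0.23031909]), 'tcp_rot': array([-1.7005536 ,  1.56906779, -1.98036902]), 'ft_force': array([ 0.04760601, -0.23964763, -0.69215092]), 'torque': array([ 0.04943241, -0.03275311, -0.00965967]), 'opening': 0.08522708037248476}
```

View pics/top0.png

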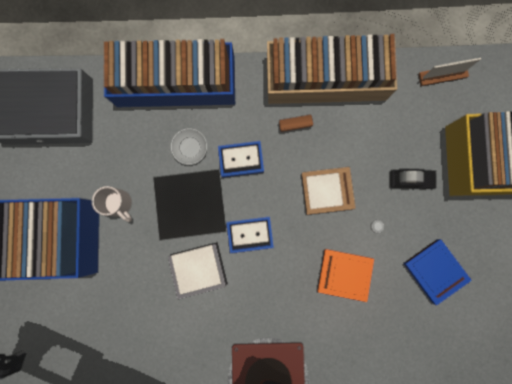

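View pics/scene0.png

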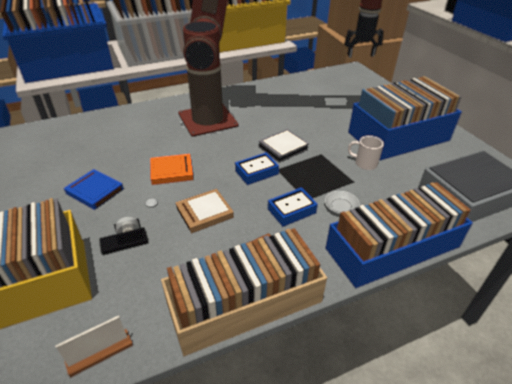

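Top view candidates: the brown box with a pale square and dark bar at (328,191); an orange one at (346,275); a blue one at (437,271); the CD stack, white on dark, at (198,268). I choose (328,191). Next I'll check it in a crop and measure.

```bash
cat > h.py <<'E'
import numpy as np,cv2
from plant import *
def cast(name,px,z,c=None):
    c=c or get_calibration(name); K=np.array(c["intrinsics"]);T=np.array(c["world_from_camera"])
    u=cv2.undistortPoints(np.array(px,float).reshape(-1,1,2),K,np.array(c["dist_coeffs"])).reshape(-1,2)
    r=np.c_[u,np.ones(len(u))]@T[:3,:3].T; o=T[:3,3]
    return (o+r*((z-o[2])/r[:,2])[:,None])[:,:2]
def big(mask,lo=0):
    n,l,s,c=cv2.connectedComponentsWithStats(mask.astype(np.uint8),connectivity=4)
    return [(s[i],c[i],l==i) for i in range(1,n) if s[i,4]>lo]
def rect(m,name,z):
    cs,_=cv2.findContours(m.astype(np.uint8),cv2.RETR_EXTERNAL,cv2.CHAIN_APPROX_NONE)
    k=max(cs,key=cv2.contourArea); p=cast(name,k.reshape(-1,2),z)
    return cv2.minAreaRect((p*1000).astype(np.float32))
E
python3 - <<'E'
from h import *
im=cv2.imread("pics/top0.png")
c=im[120:310,130:450]; cv2.imwrite("pics/crop0.png",cv2.resize(c,None,fx=2.5,fy=2.5,interpolation=cv2.INTER_CUBIC))
hsv=cv2.cvtColor(im,cv2.COLOR_BGR2HSV)
for p in [(306,191),(328,191),(348,188),(222,160),(240,158),(230,236),(190,205),(300,230),(190,150)]: print(p,hsv[p[1],p[0]],im[p[1],p[0]])
E
```

```text
(306, 191) [ 15 113 151] [ 84 117 151]
(328, 191) [ 22  28 224] [199 217 224]
(348, 188) [ 14 118 145] [ 78 110 145]
(222, 160) [112 110  90] [90 61 51]
(240, 158) [ 21  27 224] [200 217 224]
(230, 236) [110 155 122] [122  72  48]
(190, 205) [10 21 37] [34 35 37]
(300, 230) [ 30   8 121] [117 121 121]
(190, 150) [ 30   8 169] [164 169 169]
```

View pics/crop0.png

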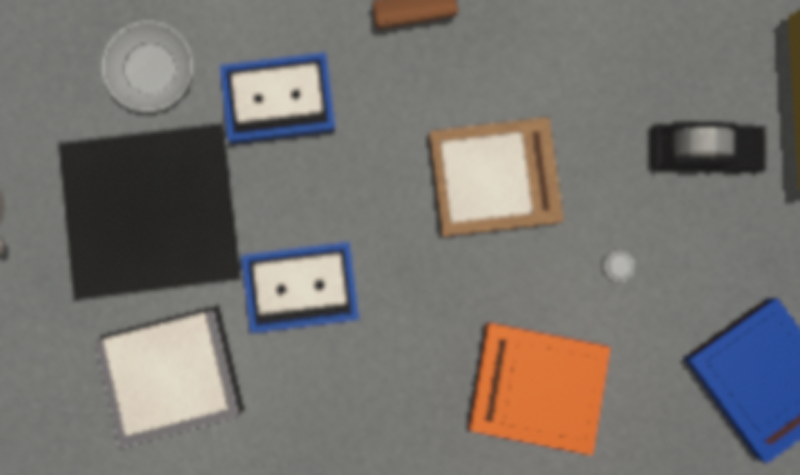

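The crop confirms it: brown cardboard, pale square, dark bar at its right end. Orange, blue and the white case stack are rejected.

```bash
cat >> h.py <<'E'
def boxmask(im):  # rgb
    hsv=cv2.cvtColor(im,cv2.COLOR_RGB2HSV)
    br=((hsv[...,0]>=8)&(hsv[...,0]<=22)&(hsv[...,1]>80)&(hsv[...,2]>60)).astype(np.uint8)
    return br
def side_fit(m,name,z,step=1):
    r=rect(m,name,z); return r
E
python3 - <<'E'
from h import *
im=cv2.imread("pics/top0.png")[:,:,::-1].copy()
hsv=cv2.cvtColor(im,cv2.COLOR_RGB2HSV)
br=boxmask(im)
for s,c,m in big(br,150):
    if 280<c[0]<380 and 150<c[1]<230: print("box",s,rect(m,"top",.028), cv2.boxPoints(rect(m,"top",.028)).round().tolist())
bl=(hsv[...,0]>105)&(hsv[...,0]<122)&(hsv[...,1]>90)&(hsv[...,2]>50)
bl[:, :215]=0; bl[:,280:]=0; bl[:130]=0; bl[260:]=0
for s,c,m in big(bl,100): print("tray",s,rect(m,"top",.04))
dk=hsv[...,2]<55; dk[:,:150]=0;dk[:,228:]=0;dk[:168]=0;dk[242:]=0
for s,c,m in big(dk,500): print("mat",s,rect(m,"top",.001))
for n,p,z in [("puck",(378,227),.013),("orange",(346,275),.028),("cd",(198,268),.031),("mug",(108,200),.09),("tape",(412,179),.05),("brush",(295,123),.034)]: print(n,cast("top",[p],z))
E
```

```text
box [302 167  53  48 933] ((536.111328125, -187.4185791015625), (124.5868911743164, 142.5325469970703), 5.490816593170166) [[467.0, -122.0], [481.0, -264.0], [605.0, -252.0], [591.0, -111.0]]
tray [218 141  46  36 486] ((634.01123046875, 66.21124267578125), (93.63023376464844, 127.33750915527344), 5.661886692047119)
tray [226 217  48  36 447] ((413.1841735839844, 44.658233642578125), (89.34050750732422, 127.29159545898438), 5.644097805023193)
mat [ 154  171   72   68 3999] ((508.11651611328125, 223.08810424804688), (183.81060791015625, 195.77679443359375), 5.685397624969482)
puck [[ 0.42596283 -0.33228912]]
orange [[ 0.29124933 -0.22988822]]
cd [[0.32136301 0.19421207]]
mug [[0.51910486 0.43071421]]
tape [[ 0.56085268 -0.42560857]]
brush [[ 0.73798054 -0.09741711]]
```

```bash
cat >> h.py <<'E'
TH=0.0987; C0=np.array([.5236,.0554])
def W(x,y,th=TH,c0=C0):
    c,s=np.cos(th),np.sin(th); return c0+np.array([c*x-s*y,s*x+c*y])
def Tf(p,th=TH,c0=C0):
    c,s=np.cos(th),np.sin(th); d=np.atleast_2d(p)-c0; return np.c_[c*d[:,0]+s*d[:,1],-s*d[:,0]+c*d[:,1]]
E
python3 - <<'E'
from h import *
p=W(-.110,-.243)
for y in (TH,TH-np.pi/2,TH+np.pi/2):
  for x in (p,W(0,-.37),W(0,.09)): print(y,inverse_kinematics([*x,-.003],[0,np.pi/2,y]))
movep([*p,.20],[0,np.pi/2,TH])
print(observe()["time_s"],observe()["eef_pos"])
c=get_calibration("wrist"); im,d=get_image("wrist"); cv2.imwrite("pics/w1.png",im[:,:,::-1])
print(np.round(c["world_from_camera"],3).tolist(),c["intrinsics"][0][0])
E
```

```text
0.0987 [-0.58742059  0.19536813  2.05246778  0.          0.89375674 -2.25691692]
0.0987 [-0.63218949  0.51521656  1.62257173  0.          1.00380436 -2.30168582]
0.0987 [ 1.26998489e-01  3.06380831e-01  1.91307321e+00 -4.44089210e-16
  9.22138610e-01 -1.54249784e+00]
-1.4720963267948965 [-5.87420592e-01  1.95368129e-01  2.05246778e+00 -4.44089210e-16
  8.93756744e-01 -6.86120592e-01]
-1.4720963267948965 [-6.32189489e-01  5.15216558e-01  1.62257173e+00 -4.44089210e-16
  1.00380436e+00 -7.30889489e-01]
-1.4720963267948965 [ 1.26998489e-01  3.06380831e-01  1.91307321e+00 -4.44089210e-16
  9.22138610e-01  2.82984889e-02]
1.6694963267948966 [-0.58742059  0.19536813  2.05246778  0.          0.89375674  2.45547206]
1.6694963267948966 [-0.63218949  0.51521656  1.62257173  0.          1.00380436  2.41070316]
1.6694963267948966 None
3.0583 [ 0.43836269 -0.19680247  0.20004976]
[[-0.099, 0.955, 0.278, 0.369], [0.995, 0.095, 0.028, -0.203], [0.001, 0.28, -0.96, 0.342], [0.0, 0.0, 0.0, 1.0]] 320.06766015998977
```

View pics/w1.png

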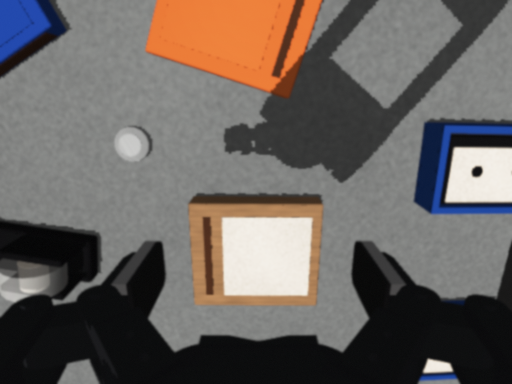

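Wrist view: the box's top face spans (190–322, 204–305), with its robot-facing side as a dark strip at rows 196–204. The near tray is at the right edge (415+, 122–213).

Run:
```python
from h import *
im=cv2.imread("pics/w1.png")[:,:,::-1].copy()
hsv=cv2.cvtColor(im,cv2.COLOR_RGB2HSV)
print([hsv[y,255].tolist() for y in range(190,216,2)])
br=(hsv[...,0]>=8)&(hsv[...,0]<=22)&(hsv[...,1]>80)&(hsv[...,2]>115); br[:150]=0
for s,c,m in big(br,500): 
    r=rect(m,"wrist",.028); print(s,r); print(Tf(np.array(r[0])/1000)*1000)
# tray inner edge & corner on top plane: 
for p in [(427,122),(437,213),(512,213),(512,123)]: print(p,Tf(cast("wrist",[p],.04))*1000)
```

```text
[[45, 4, 129], [60, 2, 129], [30, 3, 83], [13, 63, 57], [13, 125, 59], [13, 125, 61], [14, 129, 69], [14, 128, 143], [14, 127, 175], [14, 127, 177], [15, 126, 174], [14, 127, 177], [14, 127, 175]]
[ 189  203  134  102 5480] ((537.4188232421875, -189.21607971191406), (123.33084106445312, 140.34393310546875), 5.379201889038086)
[[ -10.35285771 -244.7872641 ]]
(427, 122) [[-157.06251341  -81.83434789]]
(437, 213) [[-65.36126499 -57.74291289]]
(512, 213) [[-64.74413111  25.60848644]]
(512, 123) [[-157.75175856    4.70068047]]
```

Run:
```python
from h import *
p=W(-.110,-.2445)
print(move_l([*p,-.003],feed=.12,max_force=8)); o=observe(); print(o["time_s"],o["eef_pos"],o["ft_force"])
for x in np.arange(-.090,-.0739,.0025):
    r=move_l([*W(x,-.2445),-.003],feed=.03,max_force=15); o=observe(); print(round(x,4),r,Tf(o["eef_pos"][:2])*1000,o["ft_force"].round(2),o["time_s"])
c=get_calibration("wrist"); im,d=get_image("wrist"); cv2.imwrite("pics/w2.png",im[:,:,::-1])
im,d=get_image("top"); cv2.imwrite("pics/t2.png",im[:,:,::-1])
```

```text
False
4.95 [ 0.4387894  -0.19909486 -0.00232569] [-1.44050125  0.58890731  0.56295087]
-0.09 False [[ -90.15035429 -244.3406905 ]] [ 0.66  0.51 -0.56] 5.7667
-0.0875 False [[ -87.38184937 -244.56654523]] [-0.23 -0.02 -0.09] 6.0167
-0.085 False [[ -84.84181191 -244.56079028]] [-0.35 -0.21 -0.39] 6.2667
-0.0825 False [[ -82.3729069 -244.4954789]] [ 0.31  0.39 -0.64] 6.5167
-0.08 False [[ -79.8874597  -244.46788895]] [-0.3  -0.7   0.05] 6.7667
-0.0775 False [[ -77.24225622 -244.4677753 ]] [-0.2   0.08 -0.71] 7.0167
-0.075 False [[ -74.65214076 -244.57117473]] [-0.33  0.01  0.08] 7.2667
```

View pics/w2.png

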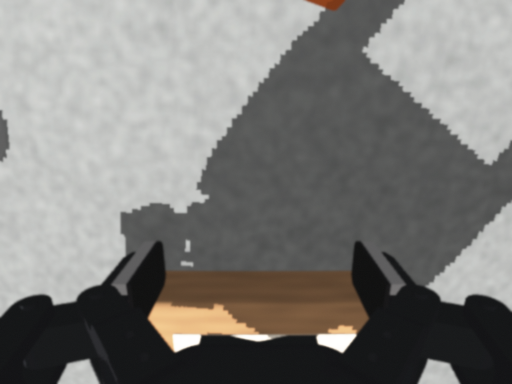

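View pics/t2.png

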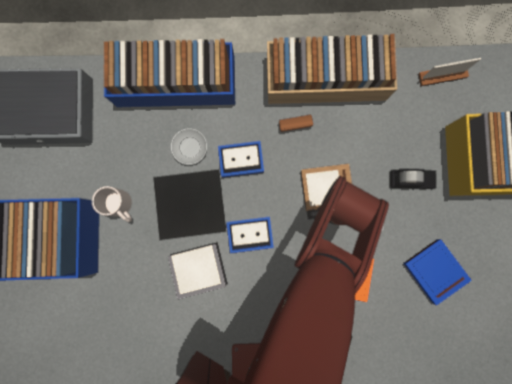

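Wrist view: the fingers are at the box's side. Its lower edge is at row ~270 and its top edge at ~334.

Run:
```python
from h import *
for px,z in [([(200,270),(330,270)],0),([(190,334),(320,334)],.028)]: print(Tf(cast("wrist",px,z))*1000)
print(Tf(observe()["eef_pos"][:2])*1000)
```

```text
[[ -62.25585149 -272.21419041]
 [ -62.16341327 -208.20138142]]
[[ -47.8625689  -272.54805686]
 [ -47.86249265 -217.37598845]]
[[ -74.66045624 -244.56867575]]
```

Run:
```python
from h import *
for z in (0,.087): print(cast("top",[(389,170),(389,188),(436,188)],z))
print(move_l([*W(-.105,-.2445),-.003],feed=.15))
print(move_l([*W(-.105,-.2445),.14],feed=.25))
movep([*W(0,-.352),.14],[0,np.pi/2,TH-np.pi/2])
o=observe();print(o["time_s"],o["eef_pos"])
c=get_calibration("wrist"); im,d=get_image("wrist"); cv2.imwrite("pics/w3.png",im[:,:,::-1])
im,d=get_image("top"); cv2.imwrite("pics/t3.png",im[:,:,::-1])
```

```text
[[ 0.59527972 -0.37697314]
 [ 0.54110512 -0.3742139 ]
 [ 0.53762004 -0.51228656]]
[[ 0.58363022 -0.35052258]
 [ 0.53328476 -0.34795837]
 [ 0.53004601 -0.47627186]]
False
False
9.8167 [ 0.55764389 -0.29437324  0.13883313]
```

View pics/w3.png

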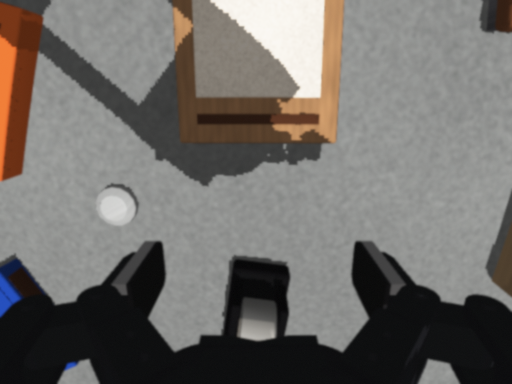

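View pics/t3.png

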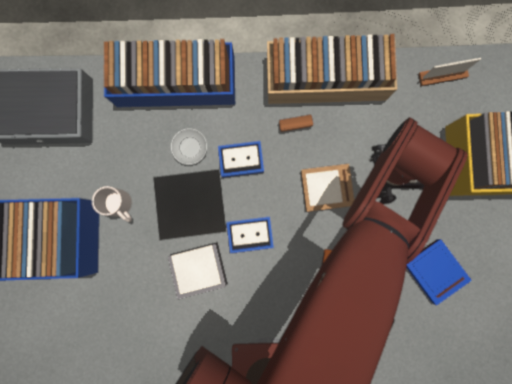

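Wrist view: rear top edge of the box from (182,143) to (337,143), tape stand's front at (232–290, 258), puck at (117,205). The fingers are clear between the box and the stand.

Run:
```python
from h import *
im=cv2.imread("pics/w3.png")[:,:,::-1].copy()
br=boxmask(im)
for r in (5,30,60,100,135):
    x=np.where(br[r,100:400])[0]+100; p=Tf(cast("wrist",[(x.min()-.5,r),(x.max()+.5,r)],.028))*1000; print(r,x.min(),x.max(),p.round(1).tolist(),p.mean(0))
for c in (190,230,290,330):
    y=np.where(br[:200,c])[0].max()+.5; print(c,y,Tf(cast("wrist",[(c,y)],.028))*1000)
print(Tf(observe()["eef_pos"][:2]))
im=cv2.imread("pics/t3.png")[:,:,::-1].copy()
for s,c,m in big(boxmask(im),150):
    if 280<c[0]<360 and 150<c[1]<230: r=rect(m,"top",.028);print(r,Tf(np.array(r[0])/1000)*1000)
```

```text
5 173 343 [[-61.3, -215.1], [62.5, -215.1]] [   0.59935814 -215.07415579]
30 174 341 [[-61.5, -232.1], [61.9, -232.1]] [   0.23252507 -232.1268886 ]
60 176 340 [[-61.2, -253.2], [62.4, -253.1]] [   0.60679791 -253.15880789]
100 178 337 [[-61.4, -282.4], [61.8, -282.4]] [ 2.24391350e-01 -2.82381047e+02]
135 180 335 [[-61.5, -309.3], [61.9, -309.3]] [ 2.18729188e-01 -3.09275369e+02]
190 142.5 [[ -53.45009352 -315.27398528]]
230 142.5 [[ -21.5855055  -315.34861241]]
290 142.5 [[  26.01919511 -315.32590301]]
330 142.5 [[  57.89055958 -315.22075427]]
[[-3.25059547e-04 -3.51606285e-01]]
((544.8778076171875, -187.03143310546875), (125.00981140136719, 143.76055908203125), 5.7047929763793945) [[  -2.71490071 -243.34825697]]
```

Run:
```python
from h import *
R=[0,np.pi/2,TH-np.pi/2]
print(move_l([*W(0,-.348),-.003],feed=.15,max_force=8)); o=observe();print(o["time_s"],o["eef_pos"],o["ft_force"])
print(move_l([*W(0,-.326),-.003],feed=.05,max_force=15))
print(move_l([*W(.002,-.2484),-.003],feed=.05,max_force=15)); o=observe();print(o["time_s"],Tf(o["eef_pos"][:2]),o["ft_force"])
c=get_calibration("wrist"); im,d=get_image("wrist"); cv2.imwrite("pics/w4.png",im[:,:,::-1])
im,d=get_image("top"); cv2.imwrite("pics/t4.png",im[:,:,::-1])
```

```text
False
11.0167 [ 0.55880511 -0.29151458 -0.00175517] [ 0.79627834  0.62473716 -1.25597358]
False
False
13.3083 [[ 0.00206427 -0.2485088 ]] [0.57216692 0.12816377 0.65476597]
```

View pics/w4.png

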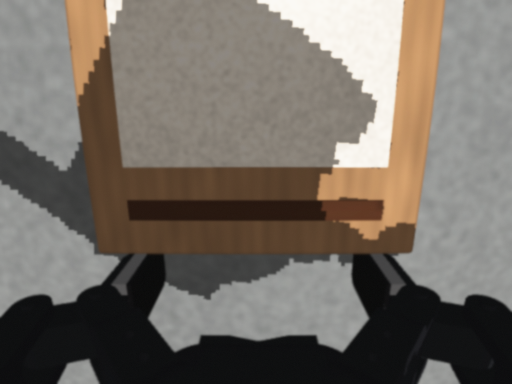

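View pics/t4.png

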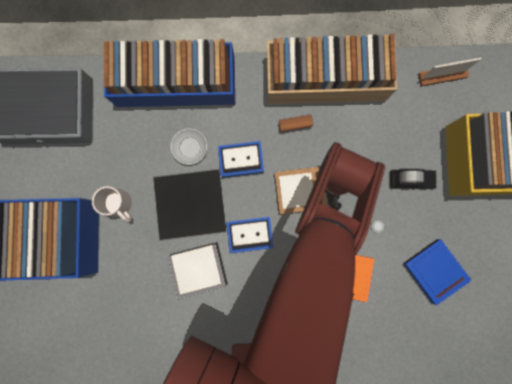

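The wrist view shows the box square on the fingers but no trays. I'll lift forward for one view with the box and both trays together.

Run:
```python
from h import *
move_l([*W(.002,-.275),-.003],feed=.15)
move_l([*W(.002,-.275),.10],feed=.3)
move_l([*W(0,-.13),.24],feed=.3)
o=observe();print(o["time_s"])
c=get_calibration("wrist"); im,d=get_image("wrist"); cv2.imwrite("pics/w5.png",im[:,:,::-1])
```

```text
15.05
```

View pics/w5.png

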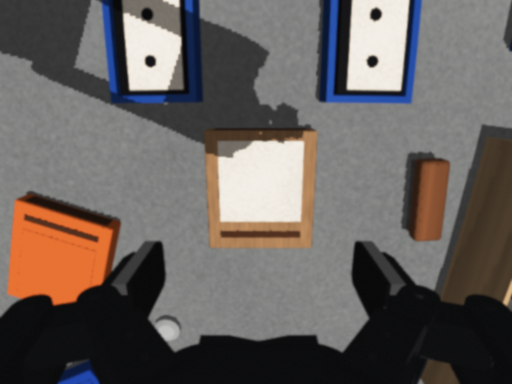

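Wrist view: box (206–317, 128–248), left tray's inner edge at ~x 202 and right tray's at ~x 320 (row 100).

Run:
```python
from h import *
im=cv2.imread("pics/w5.png")[:,:,::-1].copy()
hsv=cv2.cvtColor(im,cv2.COLOR_RGB2HSV)
for r in (20,60,90): print(r,[tuple(hsv[r,x].tolist()) for x in range(180,206,2)]); print([tuple(hsv[r,x].tolist()) for x in range(316,340,2)])
bl=(hsv[...,0]>100)&(hsv[...,0]<128)&(hsv[...,1]>100)&(hsv[...,2]>25)
for r in (5,20,40,60,80,95):
    x=np.where(bl[r,90:440])[0]+90; L=x[x<260].max()+.5; Rr=x[x>260].min()-.5
    p=Tf(cast("wrist",[(L,r),(Rr,r)],0))*1000; q=Tf(cast("wrist",[(L,r),(Rr,r)],.04))*1000
    print(r,L,Rr,"z0",p.round(1).tolist(),p.mean(0).round(1),"z40",q.round(1).tolist())
br=boxmask(im)
for r in (135,150,180,210,240):
    x=np.where(br[r,150:350])[0]+150; p=Tf(cast("wrist",[(x.min()-.5,r),(x.max()+.5,r)],.028))*1000; print(r,x.min(),x.max(),p.round(1).tolist(),p.mean(0).round(1))
for c in (215,250,300): 
    y=np.where(br[:260,c])[0]; print(c,y.min(),y.max(),Tf(cast("wrist",[(c,y.max()+.5)],.028))*1000)
```

```text
20 [(15, 26, 59), (0, 0, 10), (116, 128, 14), (111, 191, 60), (111, 195, 76), (111, 192, 77), (111, 198, 71), (110, 206, 52), (110, 210, 51), (111, 181, 52), (111, 60, 55), (60, 4, 61), (30, 3, 88)]
[(60, 2, 133), (60, 4, 119), (60, 4, 67), (111, 77, 53), (111, 190, 51), (111, 199, 50), (111, 197, 62), (111, 196, 147), (110, 195, 173), (110, 196, 173), (111, 195, 145), (113, 175, 35)]
60 [(17, 32, 112), (15, 27, 56), (135, 43, 12), (113, 153, 20), (111, 191, 60), (111, 196, 74), (110, 201, 75), (111, 197, 66), (111, 202, 53), (110, 214, 50), (111, 149, 53), (110, 28, 55), (0, 0, 57)]
[(60, 4, 125), (60, 3, 81), (111, 47, 54), (111, 179, 50), (110, 209, 50), (110, 204, 60), (111, 196, 134), (110, 193, 174), (110, 193, 174), (111, 195, 141), (112, 180, 44), (120, 17, 15)]
90 [(15, 25, 41), (20, 21, 36), (0, 16, 16), (0, 0, 8), (112, 181, 31), (111, 196, 69), (111, 200, 74), (111, 196, 73), (110, 203, 59), (111, 200, 51), (111, 199, 50), (110, 103, 52), (90, 5, 56)]
[(60, 3, 80), (98, 20, 52), (111, 148, 50), (111, 204, 50), (110, 205, 51), (111, 199, 109), (110, 193, 173), (111, 194, 1
[... 382 characters left out ...]
8.8, -19.2]] [  1.7 -19.1] z40 [[-58.4, -23.2], [61.6, -23.3]]
80 201.5 319.5 z0 [[-65.1, -40.5], [68.6, -40.7]] [  1.7 -40.6] z40 [[-58.2, -42.5], [61.4, -42.6]]
95 202.5 319.5 z0 [[-64.7, -57.1], [69.3, -57.2]] [  2.3 -57.1] z40 [[-57.8, -57.2], [62.1, -57.4]]
135 204 316 [[-60.7, -99.6], [63.0, -99.6]] [  1.1 -99.6]
150 206 315 [[-59.2, -116.1], [62.6, -116.2]] [   1.7 -116.2]
180 207 314 [[-59.6, -150.5], [63.1, -150.5]] [   1.7 -150.5]
210 208 312 [[-60.2, -186.7], [62.5, -186.7]] [   1.2 -186.7]
240 209 311 [[-60.8, -225.1], [63.1, -225.0]] [   1.2 -225.1]
215 131 247 [[ -53.33551959 -235.02145578]]
250 131 247 [[ -10.88281394 -234.90079273]]
300 131 247 [[  49.65903708 -234.93406985]]
```

Same-view check: gap 134 mm wide, centred at +2.0 mm. Box is centred at +1.4 mm with no skew, leaving about 4.5 mm clearance per side. Pushing through.

Run:
```python
from h import *
X=.002
move_l([*W(X,-.270),.10],feed=.3)
print(move_l([*W(X,-.270),-.003],feed=.15,max_force=8))
print(move_l([*W(X,-.252),-.003],feed=.06,max_force=12))
for y in (-.17,-.12,-.06,0,.045,.0866):
    r=move_l([*W(X,y),-.003],feed=.06,max_force=12); o=observe(); print(y,r,o["time_s"].__round__(2),Tf(o["eef_pos"][:2]).round(4),o["ft_force"].round(2),o["torque"].round(2))
    if r: break
im,d=get_image("top"); cv2.imwrite("pics/t6.png",im[:,:,::-1])
im,d=get_image("scene"); cv2.imwrite("pics/s6.png",im[:,:,::-1])
```

```text
False
False
-0.17 False 18.71 [[ 0.0018 -0.1699]] [-0.29 -0.1  -0.44] [-0.03  0.    0.01]
-0.12 False 19.69 [[ 0.0021 -0.12  ]] [ 0.09 -0.14 -0.82] [0.02 0.01 0.01]
-0.06 False 20.84 [[ 0.0018 -0.0599]] [-0.75 -0.77 -0.39] [ 0.01 -0.03 -0.04]
0 False 21.99 [[ 0.0022 -0.0001]] [ 0.45 -1.08  0.34] [-0.   -0.03 -0.04]
0.045 False 22.89 [[0.0018 0.0453]] [-0.1  -0.57  0.16] [ 0.01 -0.   -0.01]
0.0866 False 23.73 [[0.0021 0.0868]] [-0.35  0.3   0.89] [-0.02 -0.01 -0.06]
```

View pics/t6.png

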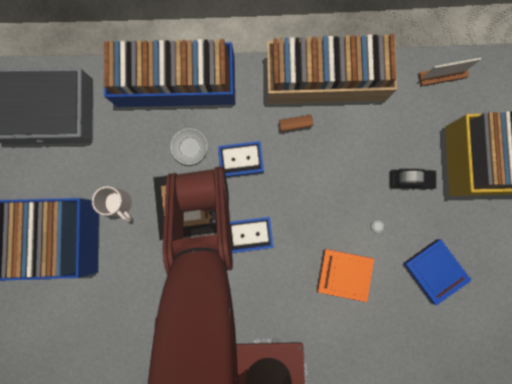

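View pics/s6.png

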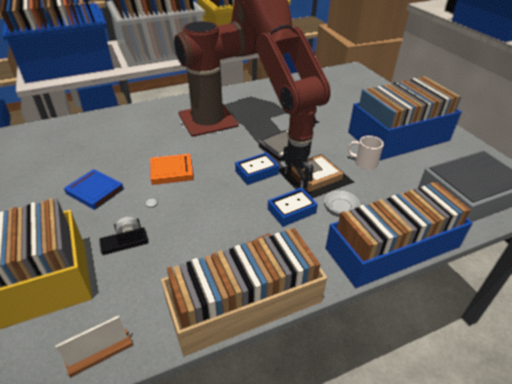

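The box came through with no resistance and is on the mat: top view ~(190,205), scene ~(320,173). Next I'll back off, rise straight up and verify.

Run:
```python
from h import *
X=.002
move_l([*W(X,.06),-.003],feed=.1)
move_l([*W(X,.06),.2],feed=.25)
c=get_calibration("wrist"); im,d=get_image("wrist"); cv2.imwrite("pics/w7.png",im[:,:,::-1])
movep([*W(X,-.22),.24],[0,np.pi/2,TH-np.pi/2])
print(observe()["time_s"])
im,d=get_image("top"); cv2.imwrite("pics/t7.png",im[:,:,::-1])
for s,c,m in big(boxmask(im),150):
    if 150<c[0]<230 and 160<c[1]<250: r=rect(m,"top",.028);print(r,Tf(np.array(r[0])/1000)*1000)
cv2.imwrite("pics/t7c.png",cv2.resize(im[120:310,80:330,::-1],None,fx=3,fy=3))
a=cv2.imread("pics/top0.png")[:,:,::-1].astype(int); df=np.abs(a-im).max(2)>40
for s,c,m in big(df,25): print("changed",s,c.round())
```

```text
26.35
((506.7704162597656, 224.87222290039062), (130.56280517578125, 146.72119140625), 5.921053886413574) [[-4.79124061e-02  1.70305804e+02]]
changed [  164   114   247   270 24979] [306. 264.]
changed [ 160  179   55   50 2239] [187. 204.]
changed [258 225  10  18 111] [263. 235.]
changed [   0  321  162   63 4395] [ 65. 360.]
changed [ 240  357   52   27 1095] [266. 372.]
```

View pics/t7c.png

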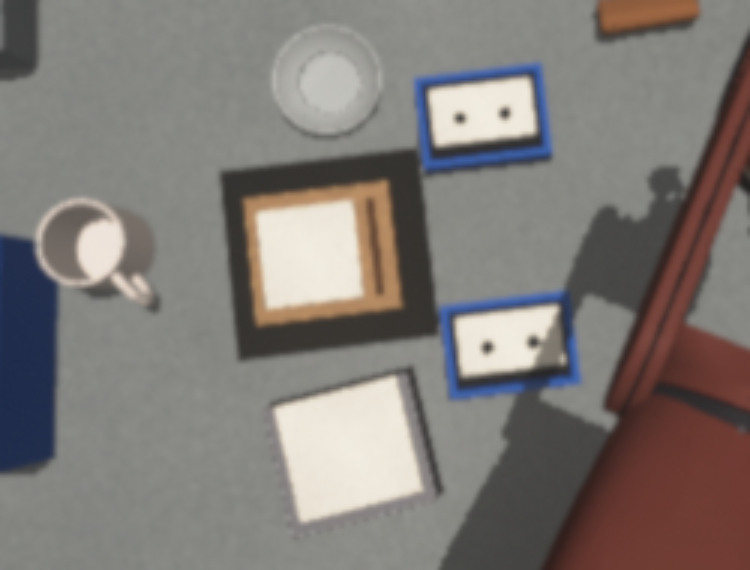

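View pics/w7.png

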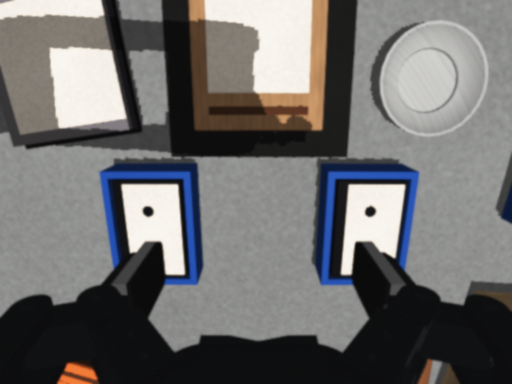

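Run:
```python
from h import *
a=cv2.imread("pics/top0.png").astype(int);b=cv2.imread("pics/t6.png")
for s,c,m in big((np.abs(a-b).max(2)>40)[:,240:],15): print("changed t6",s,c+[240,0])
print(observe()["time_s"],observe()["ft_force"]); job_done()
```

```text
changed t6 [ 88 170   9   2  16] [332.  170.5]
changed t6 [ 70 171  13   3  20] [316.15 172.4 ]
changed t6 [101 171  10  35 191] [345.95811518 186.92146597]
changed t6 [ 61 173  52  42 230] [312.26086957 198.27826087]
changed t6 [  66  173   38   37 1145] [324.3790393  190.78078603]
changed t6 [  2 356  17  16 106] [249.09433962 362.16037736]
26.4 [ 0.21029183  0.64882991 -0.00853409]
the job is handed in; nothing more can be done
```

The boxed disc set is lying squarely and wholly on the dark mat, and I handed the job in at 26.4 s. I slid the box about 11 mm sideways to line it up. Then I pushed it from behind with both open fingers, straight through the gap.

- **Position:** in the top view the box centre is at (0, 170) mm in the trays' frame, and the mat centre is (0, 170). It is turned about 0.005 rad from the trays, with mat visible on all four sides.
- **Flatness and contact:** tool force readings stayed at noise level (about 1–2 N) at every stop of the push. No force stop triggered, and nothing suggests the box caught on a tray or lifted.
- **Other objects:** comparing top views before and after, only the box's old and new places, the robot and its shadow changed. The later picture hid the right side behind the arm, so I checked that side in the picture taken at the end of the push. The mug, dish and CD stack look unmoved in the last view.
- **Disagreement:** the top and wrist cameras differed by about 2 mm across the gap, which is within calibration. I settled it with one wrist picture showing the box and both trays: box 0.6 mm off the gap centre, with about 4.5 mm clearance per side.

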